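# Stop the voltage stabiliser rocking with a wedge

### The job

The voltage stabiliser rocks because the foot under its yellow-dotted corner is too short. Press down on the dot with the fingertips until you feel it rock, then push the orange wedge along the bench, thin end first, in under that foot until it is snug, and press firmly on the dot again to prove that the box no longer rocks, and draw clear. Slide the wedge, never pick it up; do not shove the box out of its place or jack it off level, and leave everything else standing where it is.

Things in the scene. Friction and masses are not known exactly. Their poses are not given: they have to be found in the camera images.
- stabiliser: cream steel voltage stabiliser, 3 kg, case 170 (x) x 200 (y) x 70 mm, underside 15 mm and flat top 85 mm above the bench. Origin: on the bench under the case's centre; x from the switch panel (towards the robot) to its back, y to its left, z up. Square 16 mm feet at x +-65, y +-80 mm; three are 15 mm high and carry it level, the one at x -65, y +80 is a short stub
- dot (a point): centre of the round yellow dot, 24 mm across, on the flat top of the stabiliser straight above the short foot, 85 mm above the bench. 3 to 6 N down on it tips the box towards this corner, by up to 0.11 rad (dot 10 mm down); it falls back level when let go. Wedged snugly, it gives less than 2 mm under a firm press of 10 N; a press under 7 N proves little
- stub (a point): centre of the underside of the short foot, 16 mm square, 5 mm high, hanging 10 mm above the bench while the box is level; axes as the stabiliser's
- wedge: loose orange plastic wedge, 60 g, 100 long (x) x 50 wide (y) mm; its top slopes evenly from 2 mm high at the thin end (+x) to 20 mm at the upright back face (-x). Lies in front of the short foot, thin end roughly towards it. Origin: centre of its underside, on the bench, z up. Slides on the bare bench under less than 1 N
- nose (a point): middle of the lower edge of the wedge's thin end, 50 mm ahead of the wedge's origin. The slope meets the short foot when the nose is about 44 mm beyond the foot's near edge; the push then rises steeply past 4 N. From about 13 N the box may be shoved along
- dropper_a: loose bystander, origin at the centre of its underside: clear dropper bottle, white cap, 32 mm across, 88 mm high
- dropper_b: loose bystander, origin at the centre of its underside: clear dropper bottle, blue cap, 32 mm across, 88 mm high
- oil_jar: loose bystander, origin at the centre of its underside: amber immersion-oil jar, 38 mm across, 55 mm high
- slide_box: loose bystander, origin at the centre of its underside: green box of microscope slides, 80 x 100 x 35 mm
- well_plate: loose bystander, origin at the centre of its underside: white 96-well plate, 86 x 127 x 14 mm
- marker: loose bystander, origin at the centre of its underside: white and blue marker pen lying along its x, about 130 x 13 x 13 mm
Not all that is in view belongs to the job. Of the things that look like the wedge, the middle-sized one is meant.

How it is judged:
By the outcome, as a careful person would: the job done as asked, in the order asked, and still so for the second after the job is handed in, with the robot touching nothing.
It also fails if it takes over 56 s, if anything falls off the work surface, if the arm or the gripper's body presses on something with over 40 N, if the wrist force passes 120 N, or if a joint passes its speed limit or range.

### The arm

A 6-joint arm with a two-finger parallel gripper is mounted at the origin on the work surface. World frame = base frame: x ahead of the robot, y to its left, z up, the work surface at z = 0. Lengths are in m, angles in degrees, forces in N, time in s.
With the tool pointing down it reaches from about 0.275 to 1 m from the base axis. Payload 8.4 kg.
Tool frame: the origin (TCP) lies midway between the tips of the shut fingers; the grasp point (between the pads) lies 19 mm behind it (robot.grip_point_offset is the distance from the TCP to the grasp point, in m); z points along the fingers, y is the line along which they close (so a half turn about z gives the same grasp; the last joint's range is limited). The gripper opens to 85 mm and grips with 20 to 120 N. Pads are 22 mm wide; open, the fingers measure 114 mm over their backs; the gripper's body (76 mm by 85 mm) begins 54 mm behind the grasp point. The pads swing forward as they close: fully open they stand 13 mm farther back than shut.
Start: joints at [73.086, 20.225, 93.587, -0, 66.188, -0.138], TCP at [0.18, 0.598, 0.231] pointing down, gripper open.
Joint ranges: [-150.9, 150.9], [-52.94, 120.26], [3.33, 152.33], [-74.26, 254.26], [0, 154.13], [-172.89, 172.89]. Speed limits (degrees/s): [127.2, 127.2, 159.86, 180, 180, 180].

### API

Orientations are given as [roll, pitch, yaw] about the fixed x, y, z axes, in that order (R = Rz(yaw) Ry(pitch) Rx(roll)).
In Python, from plant import robot gives the robot as it stands.
- The arm moves only by the shell command python3 -m handwheel 'ROWS'. ROWS is JSON, one flat list of numbers, 7 for each row, row after row: the shift along the tool's x, y, z in cm, then the turn, a rotation vector about the tool's x, y, z in rad, then the finger opening in cm, from 0 to 8.54. In form: [dx, dy, dz, wx, wy, wz, claw, dx, dy, dz, wx, wy, wz, claw, ...]. A call has 1 to 10 rows; each row is the pose to reach, as a shift and turn from the pose commanded when the call began, along the tool's axes at that moment; what a row does not reach only later rows make up. A row lasts 1/8 s, in which the tool goes at most 62.5 mm and 10.7 degrees, less where a joint would pass 70% of its speed; a pose out of reach is approached as far as the arm can. A call with a gripper value outside its range is refused whole. The fingers move at their own pace and stop on an object; the grip force is fixed at half the most. Time passes only in rows, so rows that repeat a pose let the fingers close. It gives the time, the measured TCP pose, the force, the opening and the grip force at its end, in the units of the state.
- robot.observe(): the state, without advancing time (a new reading comes with each control period).
- robot.read_camera(name): name is "side" or "top"; returns the picture (420x560x3 uint8, red, green, blue); there is no depth.
- robot.camera_info(name): a dict with "mtx" (3x3 intrinsics, pixels), "extrinsics" (4x4, takes a point from world to camera coordinates). Camera axes: x right, y down, z forward; pixel columns grow to the right and rows downward; lengths in m; the calibration is good to about 2 mm. A picture is of the moment at which its call begins. camera_info takes no time and is no camera call.
- robot.close_job(): hands the job in; it is judged then, once.
Trained networks look in the newest picture that a camera, given by its name, has taken for a name from the list of things; names that differ only in an ending like _2 or _b are one class to them, and where a whole thing is asked for, a point or a joint stands for the part that bears it (a point fixed in the world has none). Each returns a list of dicts, best first, with "conf" (0 to 1); they miss things now and then, are a little off and sometimes report something else, mostly with a low value. They report only what shows in the picture. A call takes as long as a camera call. They do not tell look-alikes from the thing itself.
- robot.boxes_of(label, camera): "location" ([row, column] in pixels, amid what is visible of it).
- robot.mark_of(label, camera): "location" ([row, column] in pixels: a listed point, or the origin of a listed thing).
The state is a dict: "time_s": time; "qpos": joint angles; "dq": joint speeds; "tau": joint torques, N m; "tool_pos": TCP position; "eef_rot": TCP orientation; "force": force on the tool from outside, world axes, zero at the start; "torque": the same for the moment, N m; "opening": opening from 0.0 (shut) to 1.0 (fully open); "finger_force": force on a finger pad.
Only numpy, scipy, OpenCV 4.12 (cv2) and the standard library are available. Lean on these libraries where they do the work, as an engineer would, in place of code of your own. Each camera call takes 0.05 s, during which the arm holds its last target. There are 200 camera calls.

## Working session

There is one attempt and no reset: what is moved stays moved. The work goes in short steps, Python scripts to look and compute and a shell command to move; the robot and the scene stay as the last step left them, time stands still between calls to the robot, and variables do not carry over. Pictures are saved under pics/ and viewed, at most 10 in all, crops included, and the job is handed in when it is done.

```bash
mkdir -p pics; ls; cat > h.py <<'E'
import numpy as np, cv2
from scipy.spatial.transform import Rotation as R
from plant import robot
def ray(cam,rc,z):
    i=robot.camera_info(cam);K=np.array(i["mtx"]);E=np.array(i["extrinsics"])
    d=E[:3,:3].T@np.linalg.solve(K,[rc[1],rc[0],1]);o=-E[:3,:3].T@E[:3,3]
    return o+d*(z-o[2])/d[2]
def pix(cam,p):
    i=robot.camera_info(cam);K=np.array(i["mtx"]);E=np.array(i["extrinsics"])
    c=K@(E[:3,:3]@np.array(p)+E[:3,3]);return (c[:2]/c[2])[::-1]
def snap(cam,name):
    im=robot.read_camera(cam);cv2.imwrite(f"pics/{name}.png",np.ascontiguousarray(im[:,:,::-1]));return im
E
python3 - <<'E'
from h import *
print(robot.observe())
for c in("top","side"):
    snap(c,c+"1")
    for l,z in(("dot",.085),("nose",0),("wedge",0),("stabiliser",0),("stub",.01)):
        for d in robot.mark_of(l,c)[:4]: print(c,l,round(d["conf"],2),np.round(d["location"],1),ray(c,d["location"],z).round(4))
E
```

```text
pics
{'time_s': 0.0, 'qpos': array([ 7.30876041e+01,  2.02622407e+01,  9.36306878e+01, -4.87956062e-04,
        6.61867643e+01, -1.38348920e-01]), 'dq': array([-0.01664763, -0.06151728, -0.02965245,  0.032869  , -0.08766731,
       -0.01272799]), 'tau': array([-9.79115539e-04, -6.05280590e+01, -3.42049456e+01, -1.69276143e-05,
        9.43140651e-03, -5.24092616e-05]), 'tool_pos': array([0.18024387, 0.5979384 , 0.23055232]), 'eef_rot': array([-1.79920306e+02,  2.53709347e-04,  1.63226151e+02]), 'force': array([-0.06196168, -0.44378056,  0.26389266]), 'torque': array([0.00962299, 0.02821048, 0.02984289]), 'finger_force': 0.0, 'opening': 0.9955525373106717}
top dot 0.59 [176.2 208.9] [0.6422 0.1776 0.085 ]
top nose 0.9 [210.9 224.8] [0.5749 0.1487 0.    ]
top nose 0.69 [197.4 158.8] [0.6048 0.3098 0.    ]
top wedge 0.96 [228.1 213.5] [0.5326 0.1744 0.    ]
top wedge 0.88 [315.3 224.8] [0.3271 0.1401 0.    ]
top wedge 0.7 [209.7 156.5] [0.5746 0.3138 0.    ]
top wedge 0.67 [176.6 211.5] [0.6589 0.1841 0.    ]
top stabiliser 0.81 [169.5 254.8] [0.6789 0.0787 0.    ]
top stabiliser 0.31 [228.6 216.7] [0.5315 0.1667 0.    ]
top stub 0.81 [183.6 219.3] [0.64   0.1631 0.01  ]
top stub 0.51 [165.4 322.1] [ 0.6903 -0.0857  0.01  ]
side dot 0.85 [169.7 267.5] [0.6418 0.1628 0.085 ]
side dot 0.48 [205.9 300.2] [0.6374 0.0116 0.085 ]
side nose 0.74 [166.3 229.8] [ 0.613   0.3203 -0.    ]
side nose 0.67 [207.9 254.2] [0.5863 0.1407 0.    ]
side nose 0.64 [257.6 134.9] [0.2715 0.1481 0.    ]
side nose 0.52 [258.8 301.3] [ 0.5926 -0.0623  0.    ]
side wedge 0.7 [172.5 221.9] [0.5822 0.3086 0.    ]
side wedge 0.69 [207.3 232.5] [0.5411 0.1725 0.    ]
side wedge 0.61 [246.2 161.8] [ 0.3377  0.1472 -0.    ]
side stabiliser 0.58 [206.9 300.4] [0.6866 0.0802 0.    ]
side stub 0.97 [193.8 265.7] [0.6328 0.1605 0.01  ]
```

View pics/top1.png

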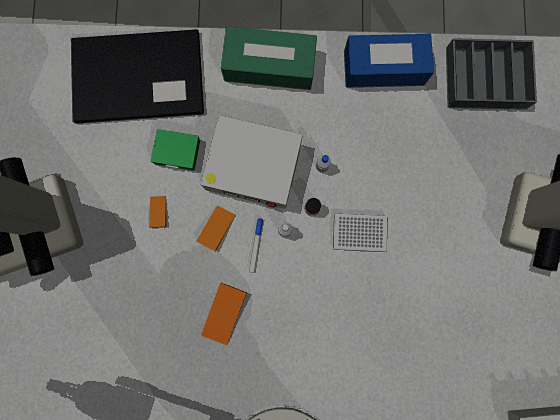

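View pics/side1.png

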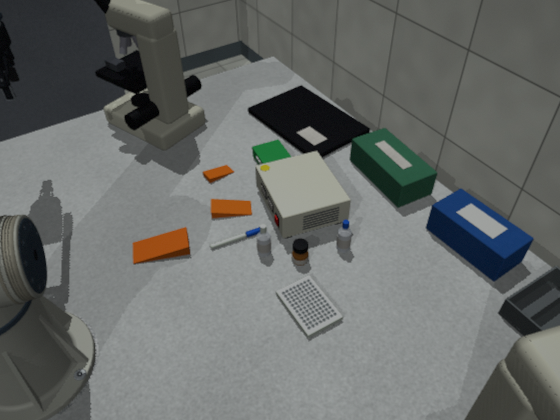

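```bash
cat >> h.py <<'E'
from scipy.optimize import minimize
W=np.array([[x,y,z] for y in(-.025,.025) for x,z in((.05,0),(.05,.002),(-.05,0),(-.05,.02))])
def place(P,x,y,a):
    c,s=np.cos(a),np.sin(a);return np.c_[x+c*P[:,0]-s*P[:,1],y+s*P[:,0]+c*P[:,1],P[:,2]]
def omask(cam,im,xy,r=.085):
    hsv=cv2.cvtColor(im,cv2.COLOR_RGB2HSV);m=cv2.inRange(hsv,(3,150,60),(20,255,255))
    p=np.array([pix(cam,[xy[0]+r*np.cos(t),xy[1]+r*np.sin(t),.005])[::-1] for t in np.arange(0,6.3,.2)])
    q=np.zeros_like(m);cv2.fillPoly(q,[p.astype(np.int32)],255);return m&q
def fitwedge(x0,cams=("top","side")):
    ms={c:omask(c,robot.read_camera(c),x0) for c in cams};S=8
    big={c:cv2.resize(m,None,fx=S,fy=S,interpolation=cv2.INTER_LINEAR)>127 for c,m in ms.items()}
    def cost(v,cs=cams):
        t=0
        for c in cs:
            p=np.array([pix(c,q)[::-1] for q in place(W,v[0]/1e3,v[1]/1e3,v[2]/100)])
            h=cv2.convexHull(np.round((p+.5)*S).astype(np.int32));a=np.zeros(big[c].shape,np.uint8);cv2.fillPoly(a,[h],1)
            t+=1-(a.astype(bool)&big[c]).sum()/max(1,(a.astype(bool)|big[c]).sum())
        return t
    out={}
    for cs in [cams]+[(c,) for c in cams]:
        s=np.array([x0[0]*1e3,x0[1]*1e3,x0[2]*100]);sim=np.vstack([s,s+[8,0,0],s+[0,8,0],s+[0,0,12]])
        r=minimize(cost,s,args=(cs,),method="Nelder-Mead",options=dict(initial_simplex=sim,xatol=.1,fatol=1e-4,maxiter=150))
        out[cs]=r.x;print(cs,"x,y mm, yaw deg",r.x[:2].round(1),np.degrees(r.x[2]/100).round(1),"1-iou",round(r.fun/len(cs),3))
    return out
def dot(cams=("top","side")):
    for c in cams:
        im=robot.read_camera(c);m=cv2.inRange(cv2.cvtColor(im,cv2.COLOR_RGB2HSV),(22,110,80),(35,255,255))
        n,_,st,ce=cv2.connectedComponentsWithStats(m)
        for k in range(1,n):
            if st[k,4]>15: print(c,"dot",st[k,4],ce[k].round(1),ray(c,ce[k][::-1],.085).round(4))
E
python3 - <<'E'
from h import *
import time;t=time.time()
fitwedge([.535,.172,-.5]);print(time.time()-t)
dot()
im=cv2.imread("pics/top1.png")[110:260,150:350];cv2.imwrite("pics/topz.png",cv2.resize(im,None,fx=4,fy=4,interpolation=cv2.INTER_CUBIC))
im=cv2.imread("pics/side1.png")[135:275,200:380];cv2.imwrite("pics/sidez.png",cv2.resize(im,(720,560),interpolation=cv2.INTER_CUBIC))
for l,z in(("dropper_a",0),("oil_jar",0),("slide_box",0),("marker",0)):
  for d in robot.mark_of(l,"top")[:2]: print(l,round(d["conf"],2),ray("top",d["location"],z).round(4))
E
```

```text
('top', 'side') x,y mm, yaw deg [533.8 168.5] -26.2 1-iou 0.057
('top',) x,y mm, yaw deg [533.8 168.4] -26.8 1-iou 0.034
('side',) x,y mm, yaw deg [534.4 168.9] -24.8 1-iou 0.072
17.999701976776123
top dot 80 [210.5 177.9] [0.6384 0.1738 0.085 ]
side dot 42 [264.7 167.4] [0.6404 0.1742 0.085 ]
dropper_a 0.67 [ 0.6954 -0.0826  0.    ]
dropper_a 0.46 [ 5.313e-01 -5.000e-04  0.000e+00]
oil_jar 0.74 [ 0.5874 -0.0618  0.    ]
slide_box 0.75 [ 0.5297 -0.1713  0.    ]
slide_box 0.65 [0.7171 0.2712 0.    ]
marker 0.56 [0.4906 0.0704 0.    ]
marker 0.28 [0.5372 0.1736 0.    ]
```

View pics/topz.png

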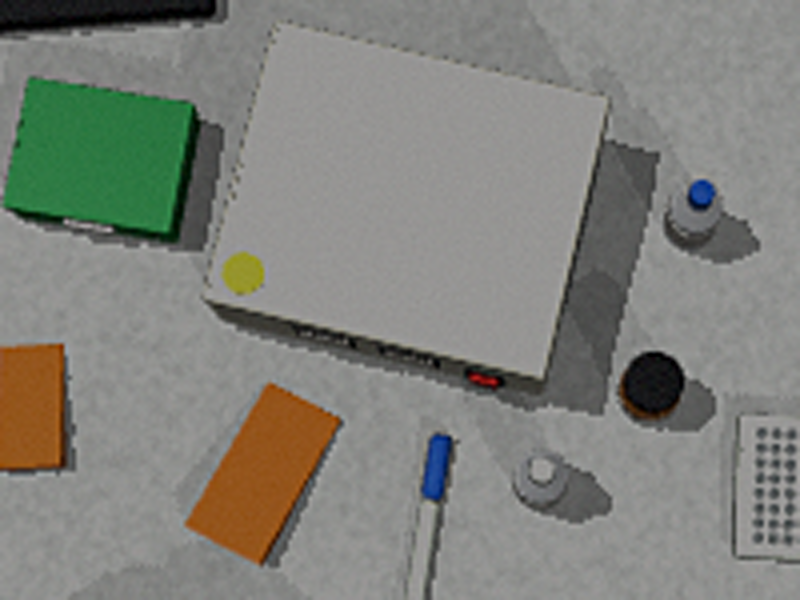

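View pics/sidez.png

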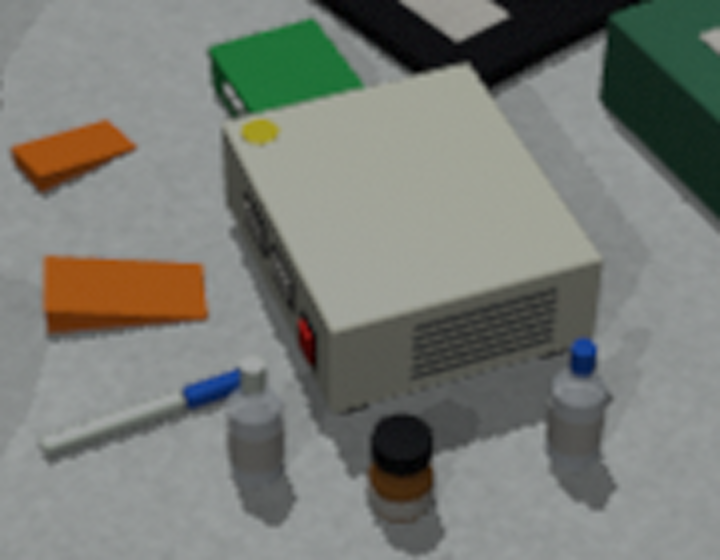

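```bash
python3 - <<'E'
from h import *
from scipy.optimize import least_squares
C=np.array([[-.085,.1,.085],[.085,.1,.085],[.085,-.1,.085],[-.085,-.1,.085]])
obs={"top":[[201.5,184.2],[219,115.5],[302,134.2],[286.5,205]],"side":[[257.3,165],[317.5,151.3],[350,200.5],[282.5,217.5]]}
def f(v,cs):
    r=[]
    for c in cs:
        for p,o in zip(place(C,*v),obs[c]): r+=list(pix(c,p)[::-1]-np.array(o))
    return r
for cs in(("top","side"),("top",),("side",)):
    s=least_squares(f,[.68,.08,-.2],args=(cs,));v=s.x
    d=place(np.array([[-.065,.08,.085]]),*v)[0]
    print(cs,v[:2].round(4),np.degrees(v[2]).round(2),np.sqrt(np.mean(s.fun**2)).round(2),"dot",d.round(4))
p=robot.observe();print(R.from_euler("xyz",p["eef_rot"],degrees=True).as_matrix().round(3))
E
```

```text
('top', 'side') [0.685  0.0798] -12.49 1.09 dot [0.6388 0.1719 0.085 ]
('top',) [0.6834 0.0805] -11.96 0.78 dot [0.6364 0.1722 0.085 ]
('side',) [0.6869 0.0791] -13.33 0.91 dot [0.6421 0.172  0.085 ]
[[-0.957  0.289  0.   ]
 [ 0.289  0.957 -0.   ]
 [-0.    -0.    -1.   ]]
```

```bash
cat >> h.py <<'E'
def go(*pts):
    """pts: x,y,z (m), heading deg (tool x = heading+180, tool pointing down)"""
    o=robot.observe();A=R.from_euler("xyz",o["eef_rot"],degrees=True)
    for x,y,z,h in pts:
        B=R.from_matrix(np.c_[[-np.cos(np.radians(h)),-np.sin(np.radians(h)),0],[-np.sin(np.radians(h)),np.cos(np.radians(h)),0],[0,0,-1]])
        print((A.inv().apply(np.array([x,y,z])-o["tool_pos"])*100).round(2),(A.inv()*B).as_rotvec().round(4))
E
python3 - <<'E'
from h import *
go([.639,.173,.13,-12.5])
E
```

```text
[-56.19 -27.49  10.13] [-0.      0.     -0.0746]
```

```bash
python3 -m handwheel '[-28,-13.7,4,0,0,-0.037,0,-56.2,-27.5,10.1,0,0,-0.075,0,-56.2,-27.5,10.1,0,0,-0.075,0,-56.2,-27.5,10.1,0,0,-0.075,0,-56.2,-27.5,10.1,0,0,-0.075,0,-56.2,-27.5,10.1,0,0,-0.075,0,-56.2,-27.5,10.1,0,0,-0.075,0,-56.2,-27.5,10.1,0,0,-0.075,0,-56.2,-27.5,10.1,0,0,-0.075,0,-56.2,-27.5,10.1,0,0,-0.075,0]'; python3 -c "
from h import *
go([.639,.173,.13,-12.5])"
```

```text
time_s: 2.25
tool_pos: [0.6342, 0.1773, 0.1315]
eef_rot: [180.0, 0.0, 167.5]
force: [0.6, 0.3, 0.2]
opening: -0.0
finger_force: 0.0
[-0.56 -0.31  0.15] [0.0003 0.0003 0.0002]
```

```bash
python3 -m handwheel '[0,0,2,0,0,0,0,0,0,3.7,0,0,0,0,0,0,3.7,0,0,0,0,0,0,3.7,0,0,0,0]'; python3 -c "
from h import *
go([.639,.173,.085,-12.5])
print(robot.observe()['force'])
snap('side','side2');dot()"
```

```text
time_s: 2.75
tool_pos: [0.6322, 0.18, 0.0951]
eef_rot: [180.0, 0.0, 167.6]
force: [-0.7, -0.0, 0.1]
opening: -0.001
finger_force: 0.0
[-0.81 -0.53  1.01] [0.0001 0.0001 0.0019]
[-0.6785114  -0.02077339  0.09446796]
side dot 43 [264.4 167.6] [0.6396 0.1739 0.085 ]
```

```bash
python3 -m handwheel '[-0.8,-0.5,0.4,0,0,0,0,-0.8,-0.5,0.7,0,0,0,0,-0.8,-0.5,0.9,0,0,0,0,-0.8,-0.5,1.1,0,0,0,0,-0.8,-0.5,1.1,0,0,0,0]'; python3 -c "
from h import *
go([.639,.173,.085,-12.5])"
```

```text
time_s: 3.52
tool_pos: [0.6394, 0.1722, 0.0837]
eef_rot: [-180.0, -0.0, 167.5]
force: [-0.9, 0.3, 1.5]
opening: -0.001
finger_force: 0.9
[ 0.05  0.07 -0.13] [-0.0001 -0.0001  0.0005]
```

Contact near z≈0.084. Press further in small steps.

```bash
for i in 1 2 3; do python3 -m handwheel '[0,0,0.1,0,0,0,0,0,0,0.2,0,0,0,0,0,0,0.2,0,0,0,0]' | egrep 'pos|force:'; done
```

```text
tool_pos: [0.6395, 0.1725, 0.0819]
force: [-2.7, 2.9, 5.1]
finger_force: 2.5
tool_pos: [0.6397, 0.1724, 0.0798]
force: [-1.8, 3.4, 4.5]
finger_force: 2.4
tool_pos: [0.6396, 0.1722, 0.0777]
force: [-1.3, 2.6, 4.2]
finger_force: 2.1
```

```bash
python3 -m handwheel '[0,0,-1.5,0,0,0,0,0,0,-5,0,0,0,0,0,0,-5,0,0,0,0]'; python3 -c "
from h import *
go([.5205,.175,.10,-26],[.5205,.175,.03,-26],[.5205,.175,.002,-26])
dot()"
```

```text
time_s: 5.03
tool_pos: [0.6417, 0.1723, 0.1312]
eef_rot: [179.9, 0.3, 167.5]
force: [0.5, -1.1, 0.1]
opening: 0.004
finger_force: 0.0
[11.9  -2.36  3.06] [0.0026 0.0048 0.2359]
[11.94 -2.37 10.06] [0.0026 0.0048 0.2359]
[11.95 -2.38 12.86] [0.0026 0.0048 0.2359]
side dot 45 [264.8 167.6] [0.6404 0.1736 0.085 ]
```

```bash
python3 -m handwheel '[4,-0.8,1,0,0,0.08,5.8,8,-1.6,3,0,0,0.16,5.8,11.8,-2.4,4,0,0,0.236,5.8,11.8,-2.4,8,0,0,0.236,5.8,11.8,-2.4,10,0,0,0.236,5.8,11.8,-2.4,10,0,0,0.236,5.8,11.8,-2.4,10,0,0,0.236,5.8]'; python3 -c "
from h import *
snap('side','side3')
go([.5205,.175,.03,-26],[.5205,.175,.002,-26])"
```

```text
time_s: 6.0
tool_pos: [0.5192, 0.1742, 0.028]
eef_rot: [-180.0, -0.0, 154.0]
force: [0.7, -0.7, 0.5]
opening: 0.682
finger_force: 0.0
[-0.05  0.1  -0.16] [ 0.0005  0.0006 -0.0001]
[-0.05  0.1   2.64] [ 0.0005  0.0006 -0.0001]
```

View pics/side3.png

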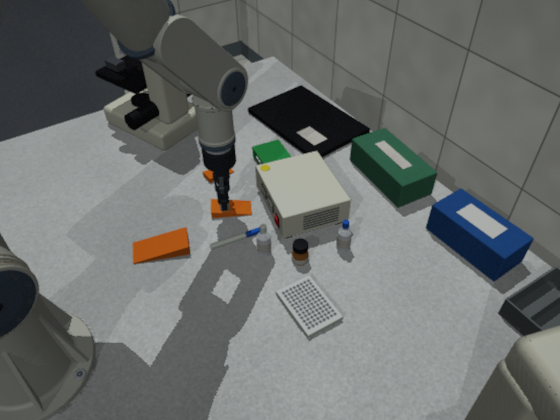

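```bash
python3 -m handwheel '[0,0.1,1,0,0,0,5.8,0,0.1,1.8,0,0,0,5.8,0,0.1,2.4,0,0,0,5.8,0,0.1,2.4,0,0,0,5.8]'; python3 -c "
from h import *
a=np.radians(-12.5);d=np.array([np.cos(a),np.sin(a)]);s=np.array([.639,.173])
# wedge centre target: along -0.105 on line ; tool is 15 mm behind centre
t=s-d*.125
go([*t,.003,-12.5]);print(t)"
```

```text
time_s: 6.55
tool_pos: [0.519, 0.175, 0.0031]
eef_rot: [-180.0, -0.0, 154.0]
force: [-0.4, 0.4, 0.2]
opening: 0.677
finger_force: 0.0
[1.29 2.16 0.01] [-0.0008 -0.0009 -0.2356]
[0.516963   0.20005495]
```

```bash
python3 -m handwheel '[0,0,0,0,0,0,5.2,0,0,0,0,0,0,5.2,0.3,0.5,0,0,0,-0.06,5.2,0.6,1,0,0,0,-0.12,5.2,0.9,1.6,0,0,0,-0.19,5.2,1.3,2.2,0,0,0,-0.25,5.2,1.3,2.4,0,0,0,-0.27,5.2,1.3,2.4,0,0,0,-0.27,5.2]'; python3 -c "
from h import *
fitwedge([.533,.198,-.22])
o=robot.observe();print(o['tool_pos'],o['finger_force'])"
```

```text
time_s: 7.55
tool_pos: [0.5186, 0.2025, 0.0039]
eef_rot: [180.0, 0.0, 169.4]
force: [-1.0, -1.1, -0.6]
opening: 0.613
finger_force: 0.2
('top', 'side') x,y mm, yaw deg [537.1 196.7] -15.4 1-iou 0.61
('top',) x,y mm, yaw deg [554.3 168.9] -6.5 1-iou 0.873
('side',) x,y mm, yaw deg [537.  198.1] -15.7 1-iou 0.342
[0.51849675 0.20233811 0.00381416] 0.19189177539374214
```

```bash
python3 -m handwheel '[0,0,0,0,0,0,6.2,0,0,0,0,0,0,6.2,0,0,-2,0,0,0,6.2,0,0,-6,0,0,0,6,5,0,-9,0,0,0,4,9,0,-9,0,0,0,2,13,0,-9,0,0,0,2,13,0,-9,0,0,0,2]'; python3 -c "
from h import *
fitwedge([.537,.198,-.25])
a=np.radians(-12.5);d=np.array([np.cos(a),np.sin(a)]);s=np.array([.639,.173])
o=robot.observe();print(o['tool_pos'],(o['tool_pos'][:2]-s)@d)"
```

```text
time_s: 8.65
tool_pos: [0.3879, 0.2258, 0.0937]
eef_rot: [-179.9, -0.1, 169.6]
force: [0.9, -0.1, 0.0]
opening: 0.236
finger_force: 0.0
('top', 'side') x,y mm, yaw deg [536.6 197.7] -15.2 1-iou 0.062
('top',) x,y mm, yaw deg [535.9 197.9] -15.6 1-iou 0.035
('side',) x,y mm, yaw deg [537.2 197.3] -14.7 1-iou 0.085
[0.39104588 0.22649086 0.09402842] -0.25365416200051855
```

```bash
python3 -c "
from h import *
go([.4653,.2115,.06,-12.5],[.4653,.2115,.006,-12.5])"
```

```text
[-7.57 -0.12  3.41] [0.0007 0.0009 0.0351]
[-7.57 -0.13  8.81] [0.0007 0.0009 0.0351]
```

```bash
python3 -m handwheel '[-4,-0.1,2,0,0,0.036,2,-7.6,-0.1,4,0,0,0.036,2,-7.6,-0.1,7,0,0,0.036,2,-7.6,-0.1,8.8,0,0,0.036,2,-7.6,-0.1,8.8,0,0,0.036,2,-7.6,-0.1,8.8,0,0,0.036,2]'; python3 -c "
from h import *
a=np.radians(-12.5);d=np.array([np.cos(a),np.sin(a)]);s=np.array([.639,.173])
go([*(s-.125*d),.006,-12.5],[*(s-.1*d),.006,-12.5],[*(s-.075*d),.006,-12.5])"
```

```text
time_s: 9.5
tool_pos: [0.466, 0.2114, 0.0061]
eef_rot: [180.0, 0.0, 167.4]
force: [0.7, 0.3, 0.9]
opening: 0.234
finger_force: 0.0
[-5.22  0.01  0.02] [ 0.0005  0.0007 -0.0021]
[-7.72  0.01  0.02] [ 0.0005  0.0007 -0.0021]
[-10.22   0.02   0.02] [ 0.0005  0.0007 -0.0021]
```

```bash
python3 -m handwheel '[-1,0,0,0,0,0,2,-1.8,0,0,0,0,0,2,-2.6,0,0,0,0,0,2,-3.4,0,0,0,0,0,2,-4.2,0,0,0,0,0,2,-5.2,0,0,0,0,0,2,-5.2,0,0,0,0,0,2]'; python3 -c "
from h import *
fitwedge([.575,.187,-.22])
a=np.radians(-12.5);d=np.array([np.cos(a),np.sin(a)]);s=np.array([.639,.173])
snap('top','top4');o=robot.observe();print((o['tool_pos'][:2]-s)@d)"
```

```text
time_s: 10.38
tool_pos: [0.5168, 0.1999, 0.0057]
eef_rot: [180.0, 0.0, 167.4]
force: [-0.7, 0.1, 0.3]
opening: 0.235
finger_force: 0.0
('top', 'side') x,y mm, yaw deg [580.5 189.7] -13.3 1-iou 0.423
('top',) x,y mm, yaw deg [603.5 171.2] 20.1 1-iou 0.669
('side',) x,y mm, yaw deg [580.2 190.5] -13.1 1-iou 0.167
-0.12633756564524856
```

View pics/top4.png

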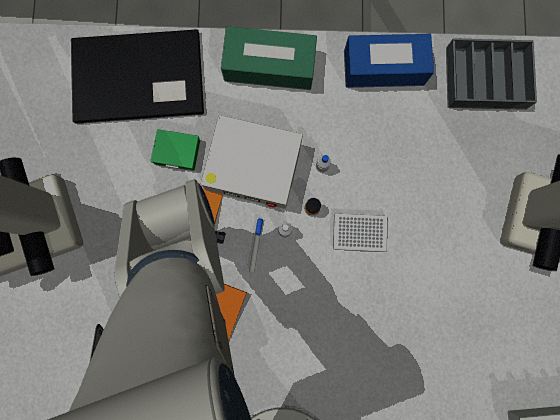

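```bash
P(){ egrep 'time|pos|force:'; }; python3 -m handwheel '[-0.8,0,0,0,0,0,2,-1.6,0,0,0,0,0,2,-2.4,0,0,0,0,0,2,-3.2,0,0,0,0,0,2,-3.8,0,0,0,0,0,2,-3.8,0,0,0,0,0,2]'|P;  python3 -m handwheel '[-0.2,0,0,0,0,0,2,-0.3,0,0,0,0,0,2,-0.3,0,0,0,0,0,2]'|P
```

```text
time_s: 11.28
tool_pos: [0.5535, 0.1916, 0.0057]
force: [-0.0, 0.1, -0.8]
finger_force: 0.0
time_s: 11.65
tool_pos: [0.5557, 0.1911, 0.0057]
force: [0.4, 0.0, 0.7]
finger_force: 0.0
```

```bash
P(){ egrep 'pos|^force:'; }; for i in 1 2 3; do python3 -m handwheel '[-0.1,0,0,0,0,0,2,-0.2,0,0,0,0,0,2,-0.2,0,0,0,0,0,2]'|P; done
```

```text
tool_pos: [0.5579, 0.1906, 0.0057]
force: [0.5, 0.1, -0.1]
tool_pos: [0.5599, 0.1902, 0.0057]
force: [-0.6, -0.2, 0.6]
tool_pos: [0.5619, 0.1897, 0.0057]
force: [-0.5, 0.3, 0.2]
```

```bash
P(){ egrep 'pos|^force:'; }; for i in 1 2 3; do python3 -m handwheel '[-0.1,0,0,0,0,0,2,-0.15,0,0,0,0,0,2,-0.15,0,0,0,0,0,2]'|P; done; python3 -c "
from h import *
dot()"
```

```text
tool_pos: [0.5632, 0.1894, 0.0057]
force: [-0.4, -0.4, 0.3]
tool_pos: [0.5647, 0.1891, 0.0057]
force: [0.2, -0.4, -0.1]
tool_pos: [0.5658, 0.1888, 0.0057]
force: [-2.3, 0.1, 1.5]
side dot 43 [264.8 167.4] [0.6406 0.174  0.085 ]
```

```bash
P(){ egrep 'pos|^force:'; }; python3 -m handwheel '[-0.1,0,0,0,0,0,2,-0.1,0,0,0,0,0,2]'|P; python3 -m handwheel '[-0.05,0,0,0,0,0,2,-0.05,0,0,0,0,0,2]'|P
```

```text
tool_pos: [0.5663, 0.1885, 0.0056]
force: [-5.3, 1.5, 3.3]
tool_pos: [0.5664, 0.1885, 0.0057]
force: [-6.5, 2.7, 5.3]
```

```bash
python3 -m handwheel '[1,0,0,0,0,0,2,3,0,0,0,0,0,2,4,0,-4,0,0,0,0,4,0,-10,0,0,0,0,4,0,-13,0,0,0,0,4,0,-13,0,0,0,0]'; python3 -c "
from h import *
dot(); snap('side','side5')
im=cv2.imread('pics/side5.png')[135:275,200:380];cv2.imwrite('pics/sidez5.png',cv2.resize(im,(720,560),interpolation=cv2.INTER_CUBIC))
go([.639,.173,.13,-12.5],[.639,.173,.09,-12.5])"
```

```text
time_s: 15.25
tool_pos: [0.5302, 0.1979, 0.1384]
eef_rot: [179.8, 0.3, 167.4]
force: [-0.5, 0.5, 0.4]
opening: 0.003
finger_force: 0.0
top dot 84 [210.6 177.7] [0.6388 0.1736 0.085 ]
side dot 43 [264.8 167.4] [0.6406 0.174  0.085 ]
[-11.38   0.1    0.46] [-0.0008 -0.001  -0.0016]
[-11.38   0.1    4.46] [-0.0008 -0.001  -0.0016]
```

View pics/sidez5.png

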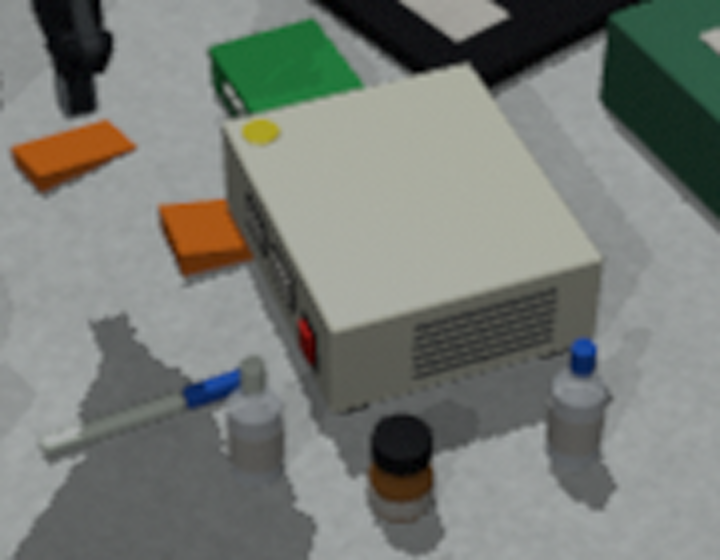

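```bash
python3 -m handwheel '[-5,0,0,0,0,0,0,-10.9,0.1,0,0,0,0,0,-10.9,0.1,2,0,0,0,0,-10.9,0.1,4.4,0,0,0,0,-10.9,0.1,4.4,0,0,0,0,-10.9,0.1,4.4,0,0,0,0]'; python3 -c "
from h import *
go([.639,.173,.085,-12.5])"
```

```text
time_s: 16.15
tool_pos: [0.6344, 0.1745, 0.0913]
eef_rot: [-180.0, -0.1, 167.4]
force: [-0.1, 0.7, -0.4]
opening: 0.001
finger_force: 0.0
[-0.49 -0.04  0.63] [-0.0006 -0.0011 -0.0013]
```

```bash
P(){ egrep 'pos|^force:'; }; python3 -m handwheel '[-0.45,0,0.2,0,0,0,0,-0.45,0,0.5,0,0,0,0,-0.45,0,0.6,0,0,0,0,-0.45,0,0.6,0,0,0,0]'|P;  python3 -m handwheel '[0,0,0.1,0,0,0,0,0,0,0.1,0,0,0,0]'|P; python3 -m handwheel '[0,0,0.1,0,0,0,0,0,0,0.1,0,0,0,0]'|P
```

```text
tool_pos: [0.6394, 0.1734, 0.0858]
force: [-0.5, 0.1, -0.6]
tool_pos: [0.6395, 0.1734, 0.0851]
force: [-0.7, -0.2, 3.7]
tool_pos: [0.6396, 0.1735, 0.0849]
force: [-3.8, -0.8, 11.6]
```

```bash
P(){ egrep 'pos|force:'; }; python3 -m handwheel '[0,0,0.02,0,0,0,0,0,0,0.02,0,0,0,0,0,0,0.02,0,0,0,0]'|P; python3 -m handwheel '[0,0,-1,0,0,0,0,0,0,-5,0,0,0,0,4,0,-10,0,0,0,0,8,0,-12,0,0,0,0,8,0,-12,0,0,0,0,8,0,-12,0,0,0,0]'|P; python3 -c "
from h import *
dot(); fitwedge([.625,.176,-.22],('side',)); snap('top','top6')"
```

```text
tool_pos: [0.6396, 0.1735, 0.0849]
force: [-5.0, -0.1, 12.6]
finger_force: 6.4
tool_pos: [0.5619, 0.1909, 0.2036]
force: [0.0, -0.2, 0.4]
finger_force: 0.0
top dot 83 [210.6 177.7] [0.6387 0.1736 0.085 ]
side dot 43 [264.8 167.4] [0.6406 0.174  0.085 ]
('side',) x,y mm, yaw deg [622.2 182.3] -12.0 1-iou 0.532
('side',) x,y mm, yaw deg [622.2 182.3] -12.0 1-iou 0.532
```

View pics/top6.png

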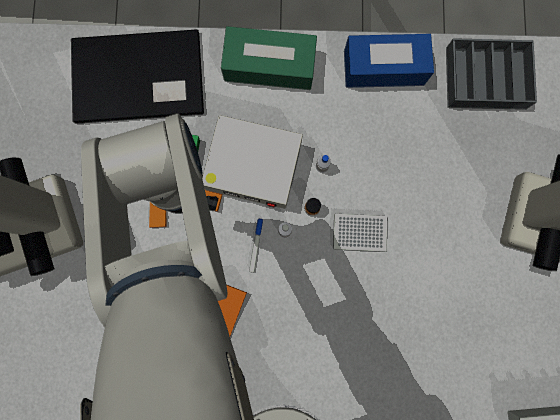

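The box hasn't moved: the dot is still at pixel (178, 211). The wedge is in under the front-left corner, the bystanders I can see are where they were, and the arm is clear.

```bash
python3 -c "
from plant import robot
print(robot.close_job())"
```

```text
the job is handed in; nothing more can be done
None
```

The job is done and handed in: the box rocked at about 4–5 N, the wedge was slid in until the push reached about 7 N, and a 12.6 N press on the dot then gave well under 1 mm, with the box unmoved and the arm clear.

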